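Shut off the cooling water at the bench valve box

TASK

Push the blue cover of the white valve box sideways along its rails until it is fully open and leave it there, then reach into the box and push the red handle round clockwise until the valve is fully shut. Nothing needs gripping: do not lift the cover off, leave the blue handle as it is, and do not disturb the glassware, jar and screwdriver round the box. Finish with the hand clear of everything.

Things in the scene. Friction and masses are not known exactly. Their poses are not given: they have to be found in the camera images.
- housing: White valve box fixed on the bench; place and yaw vary. Origin on the bench under its window's centre; own x away from the robot, y left along the rails, z up. All in mm: outside x -90..90, y -133..393; window inside x -70..70, y -125..125, floor 10 up, walls 84 high; rails at x -86 and 86, 8 wide, 94 high, full length; y 133..393 is a closed deck 84 high, where the cover parks
- cover_slide (a joint): How far the blue cover has been slid, in m along the housing's +y (to the left): 0 = window shut (it starts at 0 to 0.015), 0.24 = fully open, against its end stop. Sliding friction about 2 N, no spring: it stays where it is left.
- cover_lift (a joint): How far the cover panel is raised off its runners, in m; 0 = lying down. It is held down only by its weight (0.3 to 0.65 kg) and should stay down.
- cover_rib (a point): Middle of the top edge of the black push rib, 114 mm above the bench; moves with the cover. The cover is a blue plate 160 (housing x) by 266 (y), its top 94 above the bench, over the whole window when shut. The rib across its middle is 100 long (x), 12 thick (y) and 20 high above the plate; push its -y face towards +y
- red_pivot (a point): Turning axis of the red (marked) handle, at its top, 78 mm above the bench. The valves stand in the window at housing x 22 and y -60 or 50; which is where varies. The handle is a bar 60 long from the axis, 12 wide, 22 high (56 to 78 above the bench), hub radius 11. Below it: brass pipe and valve body, up to 50 above the bench, and a thin stem
- red_tip (a point): Middle of the free end of the red handle at its top, 60 from red_pivot. Handle pointing to the housing's -x (to the robot) = open; pointing to +y = shut.
- red_handle (a joint): Angle of the red handle in rad: 0 = open (it points to the housing's -x), grows clockwise seen from above, 1.571 = fully shut at its stop (it points to the housing's +y). Starts at 0 to 0.3. Friction about 0.12 N m (about 3 N at 45 from the axis), no spring: it stays where it is left.
- blue_pivot (a point): Turning axis of the blue handle, same build as the red; must not be operated.
- blue_tip (a point): Middle of the free end of the blue handle at its top, 60 from blue_pivot; it points to the housing's -x or up to 0.3 rad clockwise of that.
- beaker: Loose empty glass beaker, 68 across, 85 high, on the bench beyond the box; origin under its centre.
- reagent: Loose amber bottle, 56 across, 115 high, on the bench beyond the box; origin under its centre.
- sample_jar: Loose green jar with white lid, 52 across, 60 high, on the bench to the right of the box; origin under its centre.
- screwdriver: Loose yellow-handled screwdriver lying on the bench in front of the box (robot side), about 200 long along its own x; origin under its middle.
There are look-alikes about, which are no part of the job. Leave any yellow look-alike of the reagent alone.

How it is judged (in metres and radians):
On the way, in this order (a step that is already met when the one before it is completed fails the run):
1. the cover is slid fully open (value of joint cover_slide above 0.222 m and value of joint cover_lift below 0.008 m), for 0.2 s.
2. the red handle is pushed fully shut (value of joint red_handle above 1.45 rad), for 0.2 s.
At the end, for the whole second after the job is handed in: The cover lies on its rails at least 222 of its 240 mm open, the red handle is within 0.12 rad of its shut stop, both at rest; the blue handle's end is within 12 mm, and the beaker, bottle, jar and screwdriver within 20 mm, of where they started, with the first three upright (all of step 1 and value of joint red_handle above 1.45 rad and velocity of joint red_handle between -0.05 and 0.05 rad/s and velocity of joint cover_slide between -0.01 and 0.01 m/s and distance of blue_tip from where it was at the start of the episode below 0.012 m and distance of each of beaker, reagent, sample_jar, screwdriver from where it was at the start of the episode below 0.02 m and angle between each of beaker, reagent, sample_jar's own z axis and vertical below 0.2 rad); the robot touches nothing.
It fails at once if the cover is lifted off its runners (value of joint cover_lift above 0.008 m).
It fails at once if the blue handle is moved (distance of blue_tip from where it was at the start of the episode above 0.012 m).
It fails at once if a bystander is pushed, lifted or carried (distance of any of beaker, reagent, sample_jar, screwdriver from where it was at the start of the episode above 0.02 m).
It fails at once if the beaker, bottle or jar is tipped (angle between any of beaker, reagent, sample_jar's own z axis and vertical above 0.2 rad).
It also fails if it takes over 54 s, if anything falls off the work surface, if the arm or the gripper's body presses on something with over 40 N, if the wrist force passes 120 N, or if a joint passes its speed limit or range.

ROBOT

A 6-joint arm with a two-finger parallel gripper is mounted at the origin on the work surface. World frame = base frame: x ahead of the robot, y to its left, z up, the work surface at z = 0. Lengths are in mm, angles in rad, forces in N, time in s.
With the tool pointing down it reaches from about 300 to 875 mm from the base axis. Payload 6.4 kg.
Tool frame: the origin (TCP) lies on the centre line of the jaws, within the pads' length; the fingertips stand 22 mm ahead of it and the grasp point (between the pads) lies 3 mm ahead of it; y points along the fingers, x is the direction in which the jaws open and shut, and the axes are right-handed (so a half turn about y gives the same grasp; the last joint's range is limited). The gripper opens to 85 mm and grips with 20 to 120 N. Pads are 22 mm wide; open, the fingers measure 114 mm over their backs; the gripper's body (76 mm by 85 mm) begins 54 mm behind the grasp point. The pads swing forward as they close: fully open they stand 13 mm farther back than shut.
Start: joints at [-1.555, 0.181, 1.607, -0, 1.354, -0.206], TCP at [126.507, -560.925, 253.288] pointing down, gripper open.
Joint ranges: [-2.99, 2.99], [-0.89, 2.07], [0.3, 2.58], [-1.14, 4.28], [0, 2.63], [-3.12, 3.12]. Speed limits (rad/s): [2.57, 2.57, 3.01, 3.14, 3.14, 3.14].

INTERFACE

Orientations are given as a unit quaternion [x, y, z, w].
In Python, from cell import state, vision, finish_job, spotter gives the robot as it stands.
- The arm moves only by the tool send_rows, never from a script. Its argument "deltas" is text: rows parted by semicolons, each of 7 numbers parted by spaces: the shift along the world's x, y, z in mm, then the turn, a rotation vector about the world's x, y, z in degrees, then the finger opening in mm, from 0 to 85.4. A call has exactly 8 rows; each row shifts and turns the commanded pose from where the row before left it; what a row does not reach is not made up. A row lasts 1/12 s, in which the tool goes at most 41.7 mm and 7.16 degrees, less where a joint would pass 70% of its speed; a pose out of reach is approached as far as the arm can. A call is refused whole if a number of a shift passes 41.7 or a number of a turn 7.16, either way. A call with a gripper value outside its range is refused whole. The fingers move at their own pace and stop on an object; "squeeze" is the grip in N (left out, the last holds). Time passes only in rows, so rows that do not move let the fingers close, or fill a call up. It gives the time, the measured TCP pose, the force and the opening at its end, in the units of the state.
- state(): the state, without advancing time (a new reading comes with each control period).
- vision.snapshot(name): name is "side" or "top" or "wrist"; returns a dict with "pixels" (420x560x3 uint8, blue, green, red), "z_map" (420x560 float32, mm along the optical axis (not along the pixel's ray), 0 where there is no reading), "mtx" (3x3 intrinsics, pixels), "R" (3x3) and "t" (3): a world point X has camera coordinates R X + t. Camera axes: x right, y down, z forward; pixel columns grow to the right and rows downward; lengths in mm; the calibration is good to about 2 mm. The wrist camera is an equidistant fisheye: a pixel r from the principal point sees the ray r / f radians off the axis. A picture is of the moment at which its call begins.
- finish_job(): hands the job in, once; it reports no verdict.
Trained networks look in a picture, given as the dict that the camera call returned (one of the last four; its "shot" number tells which), for a name from the list of things; names that differ only in an ending like _2 or _b are one class to them, and where a whole thing is asked for, a point or a joint stands for the part that bears it (a point fixed in the world has none). Each returns a list of dicts, best first, with "p" (0 to 1); they miss things now and then, are a little off and sometimes report something else, mostly with a low value. They report only what shows in the picture. A call takes as long as a camera call. They do not tell look-alikes from the thing itself.
- spotter.masks_of(target, picture): "region" (420x560 bool, what is visible of it) and "extent" ([left, top, right, bottom] in pixels, round what is visible of it).
The state is a dict: "clock": time; "joint_pos": joint angles; "qvel": joint speeds; "joint_torque": joint torques, N m; "ee_pos": TCP position; "ee_rot": TCP orientation; "ft_force": force on the tool from outside, world axes, zero at the start; "wrist_torque": the same for the moment, N m; "gripper_width": opening from 0.0 (shut) to 1.0 (fully open).
Only numpy, scipy, OpenCV 4.12 (cv2) and the standard library are available. Lean on these libraries where they do the work, as an engineer would, in place of code of your own. Each camera call takes 0.05 s, during which the arm holds its last target.

## Working session

There is one attempt and no reset: what is moved stays moved. The work goes in short steps, Python scripts to look and compute and a tool call to move; the robot and the scene stay as the last step left them, time stands still between calls to the robot, and variables do not carry over. Pictures are saved under pics/ and viewed, and the job is handed in when it is done.

Besides the shell and the picture viewer there is one more tool, called after "Call:" as a command line: name --argument value ..., lists and objects as JSON in quotes. send_rows: Moves the arm, as the interface text tells. Its arguments: {"type":"object","properties":{"deltas":{"type":"string"},"squeeze":{"type":"number"}},"required":["deltas"]}

```bash
ls; mkdir -p pics
python3 - <<'E'
from cell import state, vision
import cv2, numpy as np
print(state())
for n in ["top","side"]:
    s=vision.snapshot(n); cv2.imwrite(f"pics/{n}0.png",s["pixels"]); np.savez(f"{n}0.npz",**{k:s[k] for k in("pixels","z_map","mtx","R","t")})
    print(n,s["mtx"].tolist(),np.round(s["R"],3).tolist(),np.round(s["t"],1).tolist())
E
```

```text
pics
{'clock': 0.0, 'joint_pos': array([-1.55530360e+00,  1.81537907e-01,  1.60799141e+00,  1.39952295e-05,
        1.35379656e+00, -2.06280725e-01]), 'qvel': array([ 1.04859646e-03,  6.39648993e-04, -6.06567141e-04, -6.39186082e-04,
       -5.72306734e-06,  2.55892934e-04]), 'joint_torque': array([-2.40265044e-04, -4.44875407e+01, -3.51336086e+01, -1.61627950e-04,
        9.09536815e-03, -1.95180252e-05]), 'ee_pos': array([ 126.50093578, -560.39477775,  252.39390164]), 'ee_rot': array([-0.55178244,  0.44198638, -0.4412137 ,  0.5527338 ]), 'ft_force': array([-0.24132308,  0.94558189, -0.3491397 ]), 'wrist_torque': array([ 0.02462486,  0.03512703, -0.03749792]), 'gripper_width': 1.0034085950333813}
top [[516.8460676567113, 0.0, 279.35364561761713], [0.0, 516.8460676567113, 212.91294966434452], [0.0, 0.0, 1.0]] [[0.025, -1.0, -0.009], [-0.99, -0.024, -0.141], [0.141, 0.013, -0.99]] [-145.1, 573.8, 1140.8]
side [[402.9654540425356, 0.0, 282.96322630383656], [0.0, 402.9654540425356, 205.64083266431328], [0.0, 0.0, 1.0]] [[0.971, -0.241, 0.006], [-0.125, -0.524, -0.842], [0.206, 0.817, -0.539]] [-592.1, 89.2, 839.7]
```

View pics/top0.png

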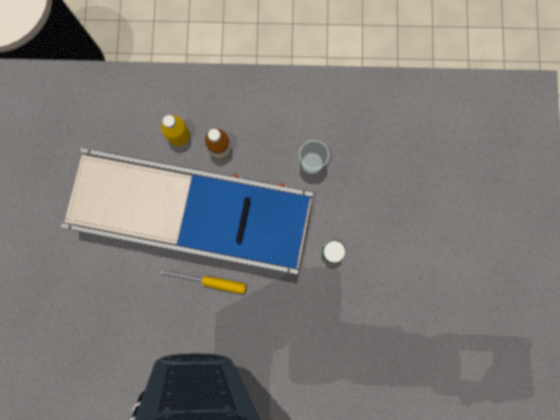

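View pics/side0.png

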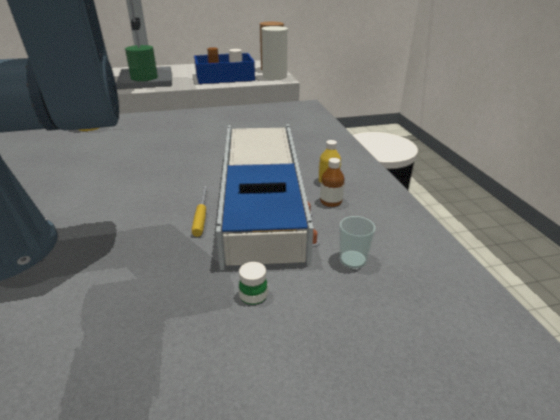

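The top view shows the box from (65,228)/(85,152) to (295,270)/(312,193), with the rib at (244,220). The amber reagent is at (218,142), and its yellow look-alike at (175,130). The beaker is at (313,157), the jar at (334,252) and the screwdriver at (225,285). Next I'll measure the housing pose.

```bash
cat > h.py <<'E'
import numpy as np, cv2
def cloud(s):
    z=s["z_map"].astype(float); v,u=np.mgrid[:z.shape[0],:z.shape[1]]
    K=s["mtx"]; X=np.stack([(u-K[0,2])/K[0,0]*z,(v-K[1,2])/K[1,1]*z,z],-1)
    W=(X-s["t"])@s["R"]; W[z==0]=np.nan
    return W
def onplane(s,uv,h):
    K=s["mtx"];d=s["R"].T@np.linalg.solve(K,[uv[0],uv[1],1.]);c=-s["R"].T@s["t"]
    return c+d*(h-c[2])/d[2]
E
python3 - <<'E'
from h import *
for n in ["top","side"]:
    s=dict(np.load(n+"0.npz")); W=cloud(s)
    m=(W[...,2]>72)&(W[...,2]<102)
    m=m.astype(np.uint8)
    k,l,st,c=cv2.connectedComponentsWithStats(m)
    i=1+np.argmax(st[1:,4]) if n=="top" else l[190,260]
    if i==0: continue
    P=W[l==i]; r=cv2.minAreaRect(P[:,:2].astype(np.float32)); print(n,st[i],r,np.round(cv2.boxPoints(r),1).tolist(), np.nanmedian(P[:,2]))
    hsv=cv2.cvtColor(s["pixels"],cv2.COLOR_BGR2HSV)
    b=(W[...,2]>104)&(W[...,2]<125)&(hsv[...,2]<60); k,l,st,c=cv2.connectedComponentsWithStats(b.astype(np.uint8))
    for j in range(1,k):
        if st[j,4]>30: print("rib?",c[j],st[j], cv2.minAreaRect(W[l==j][:,:2].astype(np.float32)), np.median(W[l==j][:,2]))
    bl=(hsv[...,0]>100)&(hsv[...,0]<125)&(hsv[...,1]>150)&(W[...,2]>80)&(W[...,2]<105)
    print("blue",bl.sum(),cv2.minAreaRect(W[bl][:,:2].astype(np.float32)),np.median(W[bl][:,2]))
    for nm,uv,h in ([("c",(88,150),94),("c",(313,193),94),("c",(295,272),94),("c",(63,227),94),("jar",(334,250),60),("bkr",(313,147),85),("reag",(214,134),115),("scr tail",(245,288),15),("scr tip",(162,272),5)] if n=="top" else [("jar",(253,268),60),("bkr",(357,225),85),("rg",(334,163),115)]):
        print(nm,uv,onplane(s,uv,h).round(1))
E
```

```text
top [   61   148   252   125 18707] ((573.83056640625, 71.50927734375), (527.1495361328125, 180.6594696044922), 80.32389831542969) [[440.5, -173.10000610351562], [618.5999755859375, -203.5], [707.2000122070312, 316.20001220703125], [529.0999755859375, 346.5]] 91.06513145346112
rib? [243.03846154 219.56730769] [237 198  13  45 208] ((549.7489013671875, -54.27940368652344), (10.086753845214844, 95.61935424804688), 80.10000610351562) 113.66796903813216
blue 8169 ((551.5060424804688, -53.19477844238281), (259.6561279296875, 157.01515197753906), 80.26063537597656) 93.89086527474466
c (88, 150) [700.7 297.9  94. ]
c (313, 193) [ 615.4 -204.1   94. ]
c (295, 272) [ 442.5 -168.3   94. ]
c (63, 227) [527.2 339.1  94. ]
jar (334, 250) [ 494.2 -254.6   60. ]
bkr (313, 147) [ 721.5 -202.8   85. ]
reag (214, 134) [737.5  15.6 115. ]
scr tail (245, 288) [405.5 -56.4  15. ]
scr tip (162, 272) [437.2 138.3   5. ]
side [ 216  124   97  117 8478] ((570.911865234375, 70.68479919433594), (529.8233032226562, 180.09365844726562), 80.39934539794922) [[437.8999938964844, -175.5], [615.5, -205.5], [703.9000244140625, 316.8999938964844], [526.2999877929688, 346.8999938964844]] 92.87320944175697
rib? [262.17142857 185.91428571] [240 183  46   7 245] ((551.0542602539062, -56.3171501159668), (10.350223541259766, 94.9034194946289), 80.76964569091797) 110.27911874478684
rib? [ 16.62337662 198.16233766] [ 10 187  16  24 154] ((71.08395385742188, -3.854259490966797), (12.576990127563477, 66.68565368652344), 1.3033028841018677) 114.38959274004927
rib? [  4.30357143 209.01785714] [  0 202  13  15 112] ((57.65529251098633, -37.45026397705078), (22.11808967590332, 11.907028198242188), 36.51648712158203) 112.9835664509616
blue 4453 ((600.7354125976562, 561.0607299804688), (1516.17041015625, 258.5129089355469), 88.55888366699219) 93.46153960479175
jar (253, 268) [ 493.5 -251.1   60. ]
bkr (357, 225) [ 704.9 -204.5   85. ]
rg (334, 163) [730.1  -0.9 115. ]
```

Run:
```python
from scipy.spatial.transform import Rotation as R
from cell import state
q=state()["ee_rot"]; print(R.from_quat(q).as_matrix().round(3))
import numpy as np
th=np.deg2rad(-9.66); ex=np.array([np.cos(th),np.sin(th)]); ey=np.array([-np.sin(th),np.cos(th)]); o=np.array([572.4,71.1])-130*ey
print(ex,ey,o)
for p in [(0,2-45),(0,-25)]: print(p,o+ex*p[0]+ey*p[1])
M=R.from_quat(q).as_matrix(); a=np.degrees(np.arctan2(M[1,0],M[0,0])); print("x axis world angle",a, "housing y angle",90-9.66)
```

```text
[[ 0.22  -0.     0.976]
 [-0.976  0.002  0.22 ]
 [-0.002 -1.     0.   ]]
[ 0.98582086 -0.16780119] [0.16780119 0.98582086] [550.5858456  -57.05671136]
(0, -43) [543.37039452 -99.4470082 ]
(0, -25) [546.3908159  -81.70223278]
x axis world angle -77.2931549502277 housing y angle 80.34
```

Call:
send_rows --deltas "20 20 0 0 0 6.5 0;25 28 0 0 0 6.5 0;26 29 0 0 0 6.5 0;26 29 0 0 0 6.5 0;26 29 0 0 0 6.5 0;26 29 0 0 0 6.5 0;26 29 0 0 0 6.5 0;26 29 0 0 0 6.5 0" --squeeze 60

```text
clock: 0.77
ee_pos: [328.2, -337.1, 253.0]
ee_rot: [-0.69, 0.153, -0.153, 0.69]
ft_force: [0.9, -0.6, 0.6]
gripper_width: -0.001
```

Call:
send_rows --deltas "26 29 0 0 0 6.5 0;26 29 0 0 0 6.5 0;26 29 0 0 0 2.6 0;26 29 0 0 0 0 0;26 29 0 0 0 0 0;26 29 0 0 0 0 0;26 29 0 0 0 0 0;20 25 0 0 0 0 0"

```text
clock: 1.43
ee_pos: [530.8, -108.6, 253.0]
ee_rot: [-0.704, 0.059, -0.059, 0.705]
ft_force: [-0.1, -0.2, -0.2]
gripper_width: -0.003
```

Call:
send_rows --deltas "4 2 -20 0 0 0 0;3 2 -20 0 0 0 0;0 0 -20 0 0 0 0;0 0 -20 0 0 0 0;0 0 -10 0 0 0 0;0 0 0 0 0 0 0;0 0 0 0 0 0 0;0 0 0 0 0 0 0"

```text
clock: 2.1
ee_pos: [537.2, -107.4, 164.5]
ee_rot: [0.705, -0.059, 0.06, -0.704]
ft_force: [0.1, -0.2, 0.5]
gripper_width: -0.003
```

Run:
```python
from h import *
from cell import state,vision
from scipy.spatial.transform import Rotation as R
st=state(); print(st["ee_pos"],np.degrees(np.arctan2(*R.from_quat(st["ee_rot"]).as_matrix()[[1,0],0])),st["joint_pos"].round(2),st["ft_force"])
s=vision.snapshot("side"); cv2.imwrite("pics/side1.png",s["pixels"])
W=cloud(s); e=st["ee_pos"]
m=(np.hypot(W[...,0]-e[0],W[...,1]-e[1])<45)&(W[...,2]>118)&(W[...,2]<230)
P=W[m]; 
for z in range(118,230,8):
    k=(P[:,2]>=z)&(P[:,2]<z+8)
    if k.sum(): print(z,k.sum(),P[k].min(0).round(),P[k].max(0).round())
v,u=np.where(m); print(v.max(),P[:,2].min())
```

```text
[ 537.2169184  -107.37454133  164.49817148] -9.70726700256814 [-0.41  0.22  1.76  0.    1.17 -0.24] [ 0.08391351 -0.20000789  0.50807799]
142 18 [ 528. -121.  145.] [ 547. -116.  149.]
150 53 [ 522. -121.  150.] [ 547. -111.  158.]
158 52 [ 522. -122.  158.] [ 547. -111.  166.]
166 53 [ 522. -121.  166.] [ 547. -111.  174.]
174 55 [ 521. -122.  174.] [ 549. -102.  182.]
182 82 [ 504. -126.  182.] [563. -98. 190.]
190 159 [ 499. -127.  190.] [568. -94. 198.]
198 161 [ 494. -128.  198.] [576. -94. 206.]
206 134 [ 493. -129.  206.] [577. -88. 214.]
214 140 [ 493. -129.  214.] [577. -91. 222.]
222 154 [ 492. -129.  222.] [579. -99. 230.]
186 144.77044492645464
```

View pics/side1.png

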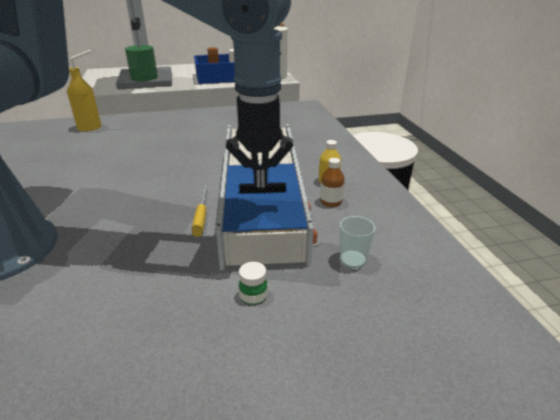

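Call:
send_rows --deltas "0 0 -12 0 0 0 0;0 0 -12 0 0 0 0;0 0 -10 0 0 0 0;0 0 -6 0 0 0 0;0 0 -2 0 0 0 0;1 6 0 0 0 0 0;1.5 9 0 0 0 0 0;1 6 0 0 0 0 0"

```text
clock: 2.82
ee_pos: [540.4, -85.0, 121.7]
ee_rot: [-0.705, 0.06, -0.06, 0.705]
ft_force: [0.3, -0.1, -0.2]
gripper_width: -0.0
```

Call:
send_rows --deltas "1 6 0 0 0 0 0;1 6 0 0 0 0 0;1 6 0 0 0 0 0;1 6 0 0 0 0 0;1 6 0 0 0 0 0;1 6 0 0 0 0 0;1 6 0 0 0 0 0;1 6 0 0 0 0 0"

```text
clock: 3.48
ee_pos: [548.4, -37.5, 121.6]
ee_rot: [0.705, -0.06, 0.06, -0.704]
ft_force: [0.2, -2.2, 2.1]
gripper_width: 0.003
```

Call:
send_rows --deltas "1.5 9 0 0 0 0 0;2 12 0 0 0 0 0;2 12 0 0 0 0 0;2 12 0 0 0 0 0;2 12 0 0 0 0 0;2 12 0 0 0 0 0;2 12 0 0 0 0 0;2 12 0 0 0 0 0"

```text
clock: 4.15
ee_pos: [563.7, 56.5, 121.2]
ee_rot: [0.705, -0.06, 0.06, -0.705]
ft_force: [1.3, -2.2, 1.5]
gripper_width: -0.003
```

Call:
send_rows --deltas "2 12 0 0 0 0 0;2 12 0 0 0 0 0;2 12 0 0 0 0 0;2 12 0 0 0 0 0;2 12 0 0 0 0 0;1.5 9 0 0 0 0 0;1 6 0 0 0 0 0;1 6 0 0 0 0 0"

```text
clock: 4.82
ee_pos: [576.8, 136.9, 121.1]
ee_rot: [0.705, -0.06, 0.059, -0.705]
ft_force: [0.8, -2.5, 1.8]
gripper_width: 0.0
```

Run:
```python
from h import *
from cell import state,vision
st=state(); print(st["ee_pos"],st["ft_force"])
s=vision.snapshot("top"); cv2.imwrite("pics/top2.png",s["pixels"])
```

```text
[576.78939657 136.86473725 121.12703188] [ 0.75416096 -2.5233018   1.84787123]
```

View pics/top2.png

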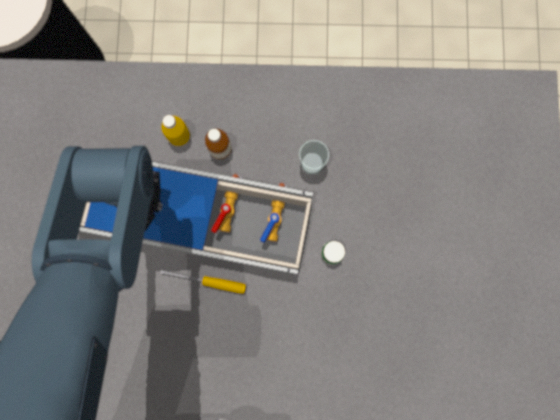

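The cover is about 212 mm open. Red pivot is at about (226,211) with its tip at (214,230), and blue pivot at (275,218) with its tip at (264,241), so red is the left valve. I'll go gently to the stop.

Call:
send_rows --deltas "0.8 4.5 0 0 0 0 0;0.8 4.5 0 0 0 0 0;0.7 4 0 0 0 0 0;0.7 4 0 0 0 0 0;0.5 3 0 0 0 0 0;0.4 2 0 0 0 0 0;0.2 1 0 0 0 0 0;0.2 1 0 0 0 0 0"

```text
clock: 5.53
ee_pos: [581.1, 160.1, 121.0]
ee_rot: [0.705, -0.06, 0.059, -0.705]
ft_force: [-1.7, -2.0, 0.4]
gripper_width: 0.002
```

Call:
send_rows --deltas "0.2 1 0 0 0 0 0;0.2 1 0 0 0 0 0;0.2 1 0 0 0 0 0;0.2 1 0 0 0 0 0;0 0.5 0 0 0 0 0;0 0 0 0 0 0 0;0 0 0 0 0 0 0;0 0 0 0 0 0 0"

```text
clock: 6.2
ee_pos: [582.4, 164.6, 121.4]
ee_rot: [-0.704, 0.06, -0.06, 0.705]
ft_force: [-0.5, -0.8, -2.0]
gripper_width: 0.005
```

Call:
send_rows --deltas "0.2 1 0 0 0 0 0;0.2 1 0 0 0 0 0;0.2 1 0 0 0 0 0;0.2 1 0 0 0 0 0;0 0 0 0 0 0 0;0 0 0 0 0 0 0;0 0 0 0 0 0 0;0 0 0 0 0 0 0"

```text
clock: 6.87
ee_pos: [582.6, 165.6, 121.4]
ee_rot: [0.706, -0.06, 0.059, -0.703]
ft_force: [-3.8, -13.8, 2.5]
gripper_width: -0.001
```

At the stop (13.8 N). I'll back off, rise and look at the handles.

Call:
send_rows --deltas "-0.7 -4 0 0 0 0 0;-1.5 -9 0 0 0 0 0;-1.5 -9 10 0 0 0 0;-3 -15 25 0 0 0 0;-4 -25 30 0 0 0 0;-6 -35 30 0 0 0 0;-6 -35 0 0 0 0 0;-6 -38 0 0 0 0 0"

```text
clock: 7.53
ee_pos: [556.1, 1.0, 216.9]
ee_rot: [0.705, -0.057, 0.062, -0.705]
ft_force: [0.8, -0.0, -1.0]
gripper_width: 0.004
```

Call:
send_rows --deltas "-6 -38 0 0 0 0 0;-6 -38 0 0 0 0 0;-6 -38 0 0 0 0 0;-6 -38 0 0 0 0 0;-3 -20 0 0 0 0 0;0 0 0 0 0 0 0;0 0 0 0 0 0 0;0 0 0 0 0 0 0"

```text
clock: 8.2
ee_pos: [527.9, -169.4, 213.7]
ee_rot: [-0.704, 0.06, -0.06, 0.705]
ft_force: [0.2, -0.2, 1.5]
gripper_width: -0.005
```

Run:
```python
from h import *
from cell import state,vision
st=state(); print(st["ee_pos"],st["ft_force"])
th=np.deg2rad(-9.66); ex=np.array([np.cos(th),np.sin(th)]); ey=np.array([-np.sin(th),np.cos(th)]); o=np.array([550.6,-57.1])
for n in ["top","side"]:
    s=vision.snapshot(n); cv2.imwrite(f"pics/{n}3.png",s["pixels"])
    c=s["pixels"][140:300,40:360] if n=="top" else s["pixels"][110:300,180:400]
    cv2.imwrite(f"pics/{n}3c.png",cv2.resize(c,None,fx=2.4,fy=2.4))
    W=cloud(s); hsv=cv2.cvtColor(s["pixels"],cv2.COLOR_BGR2HSV); H=np.stack([(W[...,:2]-o)@ex,(W[...,:2]-o)@ey,W[...,2]],-1)
    win=(abs(H[...,0])<68)&(abs(H[...,1])<123)&(W[...,2]<88)&(W[...,2]>52)&(hsv[...,1]>140)
    for nm,m in [("red",win&((hsv[...,0]<6)|(hsv[...,0]>172))),("blue",win&(hsv[...,0]>100)&(hsv[...,0]<130))]:
        if m.sum()<10: print(n,nm,"none");continue
        P=H[m]; r=cv2.minAreaRect(P[:,:2].astype(np.float32)); print(n,nm,m.sum(),np.array(cv2.boxPoints(r)).round(1).tolist(),np.percentile(P[:,2],[5,50,95]))
    bl=(hsv[...,0]>100)&(hsv[...,0]<125)&(hsv[...,1]>150)&(abs(H[...,0])<90)&(H[...,1]>90)&(H[...,1]<400)&(W[...,2]>80)&(W[...,2]<105)
    print("cover",np.percentile(H[bl],[1,99],axis=0))
```

```text
[ 527.8654989  -169.36752732  213.68371012] [ 0.17092785 -0.24384808  1.46146108]
top red 152 [[-37.599998474121094, 52.20000076293945], [26.799999237060547, 39.0], [30.700000762939453, 57.79999923706055], [-33.79999923706055, 71.0]] [72.87379414 77.32070527 81.70838691]
top blue 117 [[-78.69999694824219, -49.5], [17.700000762939453, -66.5], [50.0, 116.80000305175781], [-46.400001525878906, 133.8000030517578]] [74.48794997 77.40991408 81.63931977]
cover [[-76.37669492 110.05781233  88.81619299]
 [ 76.51895759 366.40486865  99.12090053]]
side red 258 [[-36.20000076293945, 55.79999923706055], [26.799999237060547, 35.099998474121094], [31.5, 49.29999923706055], [-31.5, 70.0999984741211]] [59.95166813 70.3687863  77.90107775]
side blue 300 [[-36.5, -56.20000076293945], [27.299999237060547, -74.69999694824219], [32.29999923706055, -57.599998474121094], [-31.600000381469727, -39.099998474121094]] [60.79182545 71.0441723  77.76973967]
cover [[-76.40305569 107.11204811  91.16796301]
 [ 75.46085265 340.8825105   95.31654242]]
```

View pics/top3c.png

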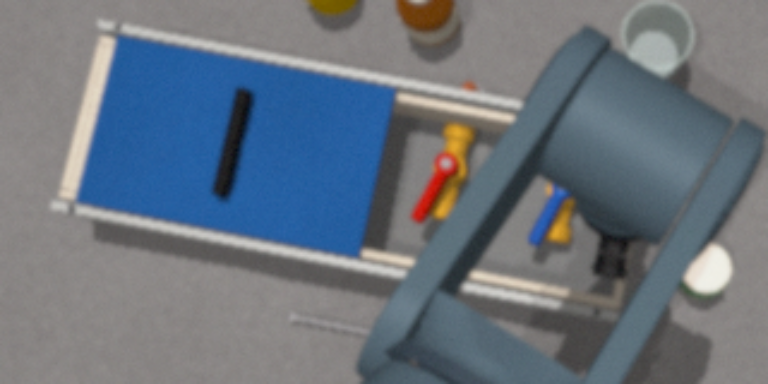

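View pics/side3c.png

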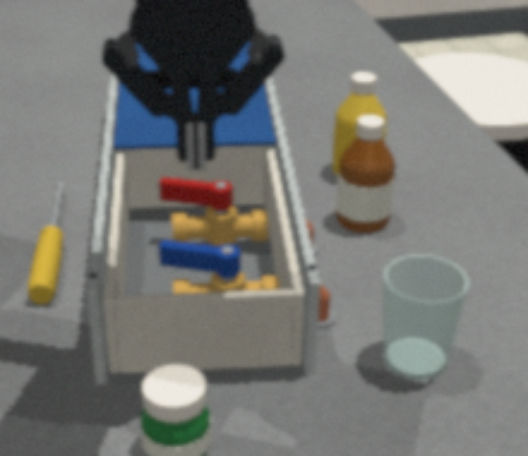

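Red is the left handle: pivot about (22,49), tip (-34,62) in housing mm, angle about 0.25. Blue is 110 mm to the right. The picture also shows the cover fully open and lying flat. Now I'll work out the waypoints.

Run:
```python
import numpy as np
from cell import state
th=np.deg2rad(-9.66); ex=np.array([np.cos(th),np.sin(th)]); ey=np.array([-np.sin(th),np.cos(th)]); o=np.array([550.6,-57.1])
p=state()["ee_pos"][:2]
w=[(-19,22)]
for f in np.linspace(.2,1.57,12):
    r=39-3*f; w.append((22-r*np.cos(f)-18.5*np.sin(f),50+r*np.sin(f)-18.5*np.cos(f)))
for a in w:
    q=o+ex*a[0]+ey*a[1]; print(np.round(a,1),q.round(1),(q-p).round(1)); p=q
```

```text
[-19  22] [535.6 -32.2] [  7.5 136.3]
[-19.3  39.5] [538.2 -14.9] [ 2.6 17.3]
[-19.9  44.6] [538.4  -9.8] [0.2 5.1]
[-20.   49.7] [539.3  -4.8] [0.8 5. ]
[-19.4  54.7] [5.407e+02 1.000e-01] [1.4 4.8]
[-18.2  59.6] [542.7   4.7] [2.  4.6]
[-16.4  64.2] [545.2   8.9] [2.5 4.3]
[-14.1  68.6] [548.2  12.9] [3.  3.9]
[-11.4  72.6] [551.6  16.3] [3.4 3.5]
[-8.2 76.2] [555.3  19.4] [3.8 3. ]
[-4.6 79.4] [559.4  21.9] [4.1 2.5]
[-0.7 82.1] [563.7  23.9] [4.3 2. ]
[ 3.5 84.3] [568.2  25.4] [4.5 1.5]
```

Call:
send_rows --deltas "1.5 20 0 0 0 0 0;2 35 0 0 0 0 0;2 40 0 0 0 0 0;1.5 30 0 0 0 0 0;0.5 11.3 0 0 0 0 0;0 0 -15 0 0 0 0;0 0 -20 0 0 0 0;0 0 -15 0 0 0 0"

```text
clock: 8.97
ee_pos: [535.3, -32.2, 162.5]
ee_rot: [0.705, -0.059, 0.059, -0.705]
ft_force: [0.3, -0.1, -0.5]
gripper_width: -0.001
```

Call:
send_rows --deltas "0 0 -15 0 0 0 0;0 0 -15 0 0 0 0;0 0 -14 0 0 0 0;0 0 -12 0 0 0 0;0 0 -10 0 0 0 0;0 0 -8 0 0 0 0;0 0 -5 0 0 0 0;0 0 0 0 0 0 0"

```text
clock: 9.63
ee_pos: [534.8, -33.3, 83.2]
ee_rot: [-0.704, 0.06, -0.059, 0.705]
ft_force: [-1.1, -0.2, -0.0]
gripper_width: -0.006
```

Call:
send_rows --deltas "1 5 0 0 0 0 0;1 7 0 0 0 0 0;1 6 0 0 0 0 0;0.2 5 0 0 0 0 0;0.8 5 0 0 0 0 0;1.4 4.8 0 0 0 0 0;2 4.6 0 0 0 0 0;2.5 4.3 0 0 0 0 0"

```text
clock: 10.3
ee_pos: [545.4, 7.7, 84.6]
ee_rot: [0.705, -0.06, 0.06, -0.704]
ft_force: [-1.9, -6.0, 0.5]
gripper_width: 0.001
```

Call:
send_rows --deltas "3 3.9 0 0 0 0 0;3.4 3.5 0 0 0 0 0;3.8 3 0 0 0 0 0;4.1 2.5 0 0 0 0 0;3.5 1.6 0 0 0 0 0;2 0.7 0 0 0 0 0;0 0 0 0 0 0 0;0 0 0 0 0 0 0"

```text
clock: 10.97
ee_pos: [564.8, 23.8, 83.9]
ee_rot: [-0.704, 0.06, -0.059, 0.705]
ft_force: [-3.0, -0.7, 0.5]
gripper_width: -0.002
```

Contact held at about 3 N, as expected. Now along housing +x, gently, to the stop.

Call:
send_rows --deltas "1 -0.2 0 0 0 0 0;1 -0.2 0 0 0 0 0;1 -0.2 0 0 0 0 0;0 0 0 0 0 0 0;0 0 0 0 0 0 0;0 0 0 0 0 0 0;0 0 0 0 0 0 0;0 0 0 0 0 0 0"

```text
clock: 11.63
ee_pos: [567.1, 23.6, 83.8]
ee_rot: [-0.704, 0.06, -0.059, 0.705]
ft_force: [-5.0, 3.2, -0.0]
gripper_width: 0.0
```

Call:
send_rows --deltas "1 -0.2 0 0 0 0 0;1 -0.2 0 0 0 0 0;0 0 0 0 0 0 0;0 0 0 0 0 0 0;0 0 0 0 0 0 0;0 0 0 0 0 0 0;0 0 0 0 0 0 0;0 0 0 0 0 0 0"

```text
clock: 12.3
ee_pos: [567.5, 23.6, 83.8]
ee_rot: [-0.704, 0.062, -0.057, 0.705]
ft_force: [-11.1, 3.0, 7.2]
gripper_width: -0.003
```

Run:
```python
from h import *
from cell import state,vision
st=state(); print(st["ee_pos"],st["ft_force"],st["wrist_torque"])
s=vision.snapshot("side"); cv2.imwrite("pics/side4c.png",cv2.resize(s["pixels"][110:300,180:400],None,fx=2.4,fy=2.4))
```

```text
[567.46044806  23.61430104  83.75398804] [-11.05922907   2.98703475   7.17171962] [ 0.57384288  1.86626373 -0.0039503 ]
```

View pics/side4c.png

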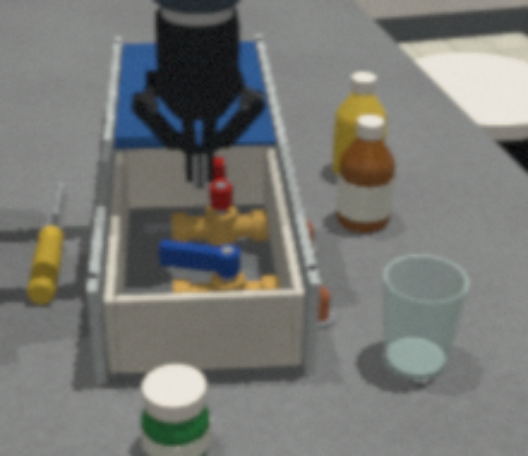

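Motion has stalled at 11 N, so the handle is at its stop, and it points along +y in the picture. I'll withdraw.

Call:
send_rows --deltas "-3 0.5 0 0 0 0 0;-6 1 0 0 0 0 0;-6 -3 0 0 0 0 0;0 -6 8 0 0 0 0;0 0 25 0 0 0 0;0 0 35 0 0 0 0;0 0 40 0 0 0 0;0 0 30 0 0 0 0"

```text
clock: 13.02
ee_pos: [556.0, 14.0, 226.2]
ee_rot: [0.705, -0.059, 0.061, -0.704]
ft_force: [0.7, 0.2, 0.4]
gripper_width: -0.001
```

Call:
send_rows --deltas "-6 -30 5 0 0 0 0;-6 -38 0 0 0 0 0;-6 -40 0 0 0 0 0;-10 -40 0 0 0 0 0;-10 -40 0 0 0 0 0;-10 -40 0 0 0 0 0;-5 -15 0 0 0 0 0;0 0 0 0 0 0 0"

```text
clock: 13.68
ee_pos: [501.0, -232.9, 228.3]
ee_rot: [0.705, -0.061, 0.062, -0.704]
ft_force: [1.1, -0.2, 0.5]
gripper_width: 0.003
```

Call:
send_rows --deltas "0 0 0 0 0 0 0;0 0 0 0 0 0 0;0 0 0 0 0 0 0;0 0 0 0 0 0 0;0 0 0 0 0 0 0;0 0 0 0 0 0 0;0 0 0 0 0 0 0;0 0 0 0 0 0 0"

```text
clock: 14.35
ee_pos: [502.2, -227.7, 227.2]
ee_rot: [-0.705, 0.06, -0.059, 0.705]
ft_force: [0.7, -0.2, -0.1]
gripper_width: 0.003
```

Run:
```python
from h import *
from cell import state,vision
st=state(); print(st["ee_pos"],st["ft_force"])
th=np.deg2rad(-9.66); ex=np.array([np.cos(th),np.sin(th)]); ey=np.array([-np.sin(th),np.cos(th)]); o=np.array([550.6,-57.1])
ims=[]
for n in ["top","side"]:
    s=vision.snapshot(n)
    c=s["pixels"][110:300,40:360] if n=="top" else s["pixels"][110:300,180:400]
    ims.append(cv2.resize(c,(640,380)if n=="top" else (440,380)))
    W=cloud(s); hsv=cv2.cvtColor(s["pixels"],cv2.COLOR_BGR2HSV); H=np.stack([(W[...,:2]-o)@ex,(W[...,:2]-o)@ey,W[...,2]],-1)
    win=(abs(H[...,0])<68)&(abs(H[...,1])<123)&(W[...,2]<88)&(W[...,2]>52)&(hsv[...,1]>140)
    for nm,m in [("red",win&((hsv[...,0]<6)|(hsv[...,0]>172))),("blue",win&(hsv[...,0]>100)&(hsv[...,0]<130)&(H[...,1]<40))]:
        if m.sum()<10: print(n,nm,"none");continue
        P=H[m]; r=cv2.minAreaRect(P[:,:2].astype(np.float32)); print(n,nm,m.sum(),np.array(cv2.boxPoints(r)).round(1).tolist())
    bl=(hsv[...,0]>100)&(hsv[...,0]<125)&(hsv[...,1]>150)&(abs(H[...,0])<90)&(H[...,1]>90)&(H[...,1]<400)&(W[...,2]>80)&(W[...,2]<105)
    print("cover",np.percentile(H[bl],[1,99],axis=0))
cv2.imwrite("pics/f_top.png",ims[0]);cv2.imwrite("pics/f_side.png",ims[1])
```

```text
[ 502.15755605 -227.73889686  227.15064573] [ 0.66642629 -0.19996955 -0.13402845]
top red 161 [[11.5, 41.599998474121094], [28.799999237060547, 40.0], [34.70000076293945, 106.19999694824219], [17.399999618530273, 107.69999694824219]]
top blue 109 [[-35.599998474121094, -47.5], [18.899999618530273, -68.30000305175781], [23.299999237060547, -56.599998474121094], [-31.200000762939453, -35.79999923706055]]
cover [[-76.41325394 110.19565005  89.11105235]
 [ 76.50585038 366.50573321  99.05758832]]
side red 110 [[12.600000381469727, 38.70000076293945], [30.5, 37.099998474121094], [36.20000076293945, 101.69999694824219], [18.299999237060547, 103.30000305175781]]
side blue 296 [[-36.400001525878906, -56.900001525878906], [27.899999618530273, -75.19999694824219], [32.5, -59.0], [-31.799999237060547, -40.70000076293945]]
cover [[-75.46545456 106.33532938  91.35185081]
 [ 75.65998326 263.08865059  95.44694738]]
```

View pics/f_top.png

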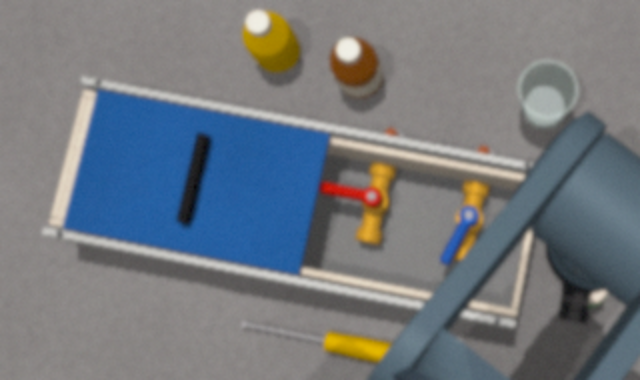

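View pics/f_side.png

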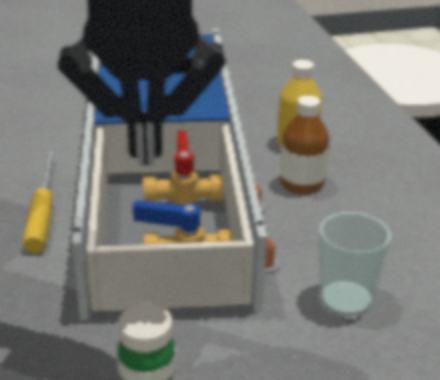

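Red points along the housing's +y. The cover is parked flat, and blue and the bystanders haven't visibly moved. The hand is clear at tip height of about 205 mm.

```bash
python3 -c "
from cell import finish_job
print(finish_job())"
```

```text
the job is handed in; nothing more can be done
None
```

I slid the blue cover open to its end stop, then turned the red handle clockwise to its stop with closed fingers. I handed the job in at about 14.4 s with the hand clear above the bench; no verdict is reported.

- **Cover:** the force rose to about 14 N at the stop. After I withdrew, it lay flat with its near edge at housing y of about 106–110 mm; 107 mm means fully open.
- **Red handle:** the motion stalled at about 11 N. Both cameras show it pointing along +y. The fitted bar direction came out about 0.09 rad past +y, which I put down to measurement error, since the handle was held against its stop.
- **Blue handle:** its measured outline was the same before and after to within about 2 mm in the side view. The top view's fit before the move was spoilt by part of the cover, so it gave no comparison.
- **Bystanders:** the beaker, bottle, jar and screwdriver looked upright and in place. I judged this by eye and did not re-measure them. The final force readings were about zero, so the robot was touching nothing.

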